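Take the baked mini chimney cake off the rotisserie

ROBOT

A 6-joint arm with a two-finger parallel gripper is mounted at the origin on the work surface. World frame = base frame: x ahead of the robot, y to its left, z up, the work surface at z = 0. Lengths are in m, angles in rad, forces in N, time in s.
With the tool pointing down it reaches from about 0.375 to 0.975 m from the base axis. Payload 3.8 kg.
Tool frame: the origin (TCP) lies at the very end of the fingers, on their centre line; the grasp point (between the pads) lies 19 mm behind it; z points along the fingers, y is the direction in which the jaws open and shut (so a half turn about z gives the same grasp; the last joint's range is limited). The gripper opens to 85 mm and grips with 20 to 120 N. Pads are 22 mm wide; open, the fingers measure 114 mm over their backs; the gripper's body (76 mm by 85 mm) begins 54 mm behind the grasp point. The pads swing forward as they close: fully open they stand 13 mm farther back than shut.
Start: joints at [-1.279, 0.264, 1.604, -0, 1.274, -0.037], TCP at [0.218, -0.639, 0.21] pointing down, gripper open.
Joint ranges: [-2.63, 2.63], [-0.94, 2.18], [0.31, 2.57], [-1.31, 4.45], [0, 2.66], [-2.55, 2.55]. Speed limits (rad/s): [2.57, 2.57, 3.14, 3.14, 3.14, 3.14].

INTERFACE

Orientations are given as a rotation vector (axis times angle).
In Python, from workcell import status, read_camera, camera_info, order gives the robot as it stands.
- The arm moves only by the tool move_arm, never from a script. Its argument "deltas" is a list of rows, each a list of 3 entries, a list of its own where there are three numbers: the turn, a rotation vector about the world's x, y, z as a fraction of full scale, then the shift along the world's x, y, z as a fraction of full scale, then the closure, from -1 (fully open) to 1 (shut), so that 0 is half open. A call has 1 to 20 rows; each row is the pose to reach, as a shift and turn from the pose commanded when the call began; what a row does not reach only later rows make up. Full scale, the value 1, is 0.1 m for a shift and pi/2 rad for a turn. A row lasts 1/8 s, in which the tool goes at most 62.5 mm and 10.7 degrees, less where a joint would pass 70% of its speed; a pose out of reach is approached as far as the arm can. A call with a number of a shift or a turn outside -1 to 1 is refused whole. A call with a gripper value outside its range is refused whole. The fingers move at their own pace and stop on an object; "grip_force" is the grip in N (left out, the last holds). Time passes only in rows, so rows that repeat a pose let the fingers close. It gives the time, the measured TCP pose, the force and the opening at its end, in the units of the state.
- status.read_state(): the state, without advancing time (a new reading comes with each control period).
- read_camera(name): name is "side" or "top" or "wrist"; returns (picture, depth): 480x640x3 uint8, red, green, blue; 480x640 float32, m along the optical axis (not along the pixel's ray), 0 where there is no reading.
- camera_info(name): a dict with "K" (3x3 intrinsics, pixels), "R" (3x3) and "t" (3): a world point X has camera coordinates R X + t. Camera axes: x right, y down, z forward; pixel columns grow to the right and rows downward; lengths in m; the calibration is good to about 2 mm. A picture is of the moment at which its call begins: read the wrist's pose just before it. camera_info takes no time and is no camera call; for the wrist camera it gives the pose at the moment of the call.
- order.finish_job(): hands the job in, once; it reports no verdict.
The state is a dict: "time": time; "q": joint angles; "joint_vel": joint speeds; "joint_torque": joint torques, N m; "tool_pos": TCP position; "tcp_rot": TCP orientation; "wrist_force": force on the tool from outside, world axes, zero at the start; "torque": the same for the moment, N m; "width": opening from 0.0 (shut) to 1.0 (fully open).
Only numpy, scipy, OpenCV 4.12 (cv2) and the standard library are available. Lean on these libraries where they do the work, as an engineer would, in place of code of your own. Each camera call takes 0.05 s, during which the arm holds its last target. There are 200 camera calls.

TASK

The mini chimney cake on the rotisserie is baked. Take the roller that carries it by its wooden handle, pull it out of its drive socket past the spring catch, lift it out and lay it in the empty resting stand, handle towards the robot, sleeve and shank down in their notches. Let nothing press on or knock the crust, set it down rather than drop it, and leave the other rollers and the sugar shaker where they are.

Things in the scene. Friction and masses are not known exactly. Their poses are not given: they have to be found in the camera images.
- roll_grip (a point): Middle of the wooden handle (52 mm long, 26 mm thick, flat sides) of the roller with the cake, on its axis; x runs from handle to drive shank, z up. From here along x: white sleeve (26 mm dia.) from 25 mm, dark wooden roller (44 mm dia.) from 81 to 157 mm, steel shank (12 mm square) to 177 mm; the handle's free end is 27 mm behind. 0.24 to 0.4 kg, balanced about 82 mm ahead.
- roll: The roller with the cake, 204 mm long; origin and axes as point roll_sleeve.
- roll_sleeve (a point): Point of that roller's axis, inside the white sleeve, 43 mm from roll_grip towards the shank; it lies over the front notch of the rotisserie at the start and belongs over the front notch of the stand.
- roll_groove (a point): On that roller's axis, in the groove (9 mm long, 2 mm deep) of its shank, 123.5 mm from roll_sleeve; it belongs over the rear notch of the stand.
- roll_tip (a point): End of that roller's drive shank, on the axis, 134 mm from roll_sleeve.
- crust: The baked crust: a golden spiral tube, 60 mm dia., 66 mm long, stuck on that roller; origin at its centre, 116 mm from roll_grip, x along the roller. Fragile: more than 5 N on it spoils it.
- rotisserie: Steel rotisserie, fixed, 360 mm wide, 145 mm high; origin on the table under the middle of its notched front plate, x towards the back, z up. Front plate 5 mm thick, top edge 109 mm high; three 90 degree V notches, open upward, at y = -110, 0, 110 mm carry the sleeves, roller axes level along x, 105 mm high. Behind it an open trough with side walls 125 mm high at y = +-178 mm.
- stand: The empty resting stand, fixed: steel trough 126 mm long, 110 mm wide; origin on the table under the middle of its front plate, x from front to rear plate, z up. Front plate 5 mm thick, top edge 69 mm high, with a 90 degree V notch, open upward, that carries the sleeve with the roller's axis 65 mm high, along x, handle out in front (-x); about 7 mm play either way along x.
- stand2: The other resting stand, just like it, already taken by a bare roller; frame as for stand.
- bare1_grip (a point): Middle of the wooden handle of a bare roller (same roller and handle, no cake on it), on its axis, in the rotisserie; not to be disturbed.
- bare2_grip (a point): Middle of the wooden handle of a bare roller (same roller and handle, no cake on it), on its axis, in the rotisserie; not to be disturbed.
- bare3_grip (a point): Middle of the wooden handle of a bare roller (same roller and handle, no cake on it), on its axis, in the taken stand stand2; not to be disturbed.
- shaker_mid (a point): Middle of the steel sugar shaker (62 mm dia., 97 mm tall, wire handle on one side, towards the robot) that stands between the rotisserie and the stands, nearer the robot. To be left alone.
- socket_mid (a point): Mouth of the middle one of three steel drive sockets, 116 mm behind the front plate, opening towards -x. Shanks sit 18 mm deep, held by a sprung plunger on top: pull towards -x, 10 to 15 N until the catch gives, some 5 mm out, then about 8 N dying away. A roller is free 18 mm out; its shoulder strikes the front plate 35 mm out, the crust 39 mm out.
- stand_rear (a point): Rear notch of the empty stand, for the shank: in a 4 mm plate 123.5 mm behind the front plate, top edge 69 mm high; flat floor 59 mm high, 20 mm wide, sides flaring to 40 mm at the top. This point is 65 mm high, where the axis lies.

How it is judged:
On the way:
1. the shank of the cake's roller is drawn out of its drive socket (x of roll_tip in the frame of rotisserie below 0.113 m), for 0.1 s.
At the end, for the whole second after the job is handed in: The cake's roller rests in the empty stand, handle in front: sleeve within 10 mm along and 6 mm across of the front notch, groove within 12 mm across of the rear notch, heights within 6 mm; bare rollers within 10 mm of their starts, the sugar shaker within 30 mm (x of roll_sleeve in the frame of stand between -0.01 and 0.01 m and y of roll_sleeve in the frame of stand between -0.006 and 0.006 m and z of roll_sleeve in the frame of stand between 0.06 and 0.07 m and y of roll_groove in the frame of stand between -0.012 and 0.012 m and z of roll_groove in the frame of stand between 0.059 and 0.07 m and linear speed of roll below 0.02 m/s and angular speed of roll below 0.2 rad/s and distance of each of bare1_grip, bare2_grip, bare3_grip from where it was at the start of the episode below 0.01 m and distance of shaker_mid from where it was at the start of the episode below 0.03 m); the robot touches nothing.
It fails at once if something presses on or knocks the crust with more than 5 N (contact force between crust and anything else above 5 N).
It fails at once if the roller is let go more than 20 mm above its place in the stand (dropped) (contact force between the fingers and roll below 0.05 N and contact force between roll and rotisserie below 0.05 N and z of roll_sleeve in the frame of stand above 0.085 m and x of roll_tip in the frame of rotisserie below 0.113 m).
It fails at once if a bare roller is moved by more than 10 mm (distance of any of bare1_grip, bare2_grip, bare3_grip from where it was at the start of the episode above 0.01 m).
It fails at once if the sugar shaker is moved by more than 30 mm (distance of shaker_mid from where it was at the start of the episode above 0.03 m).
It also fails if it takes over 51 s, if anything falls off the work surface, if the arm or the gripper's body presses on something with over 40 N, if the wrist force passes 120 N, or if a joint passes its speed limit or range.

## Working session

There is one attempt and no reset: what is moved stays moved. The work goes in short steps, Python scripts to look and compute and a tool call to move; the robot and the scene stay as the last step left them, time stands still between calls to the robot, and variables do not carry over. Pictures are saved under pics/ and viewed, about 8 in all and at most 12, crops included, and the job is handed in when it is done.

Besides the shell and the picture viewer there is one more tool, called after "Request:" as name(argument=value, ...), one argument or row to a line, values as JSON. move_arm: Moves the arm, as the interface text tells. Its arguments: {"type":"object","properties":{"deltas":{"type":"array","items":{"type":"array"}},"grip_force":{"type":"number"}},"required":["deltas"]}

```bash
mkdir -p pics
cat > h.py <<'E'
import numpy as np, cv2
from workcell import status, read_camera, camera_info, order
def grab(n,tag):
    i=camera_info(n); im,d=read_camera(n)
    np.savez(f'pics/{tag}.npz',im=im,d=d,K=i['K'],R=i['R'],t=i['t'])
    cv2.imwrite(f'pics/{tag}.png',im[:,:,::-1]); return im,d,i
def cloud(d,i):
    K,R,t=[np.array(i[k]) for k in 'KRt']
    v,u=np.mgrid[:d.shape[0],:d.shape[1]]
    c=np.stack([(u-K[0,2])/K[0,0]*d,(v-K[1,2])/K[1,1]*d,d],-1)
    return (c-t)@R
E
python3 - <<'E'
from h import *
for n in ['top','side']:
    im,d,i=grab(n,n+'0'); print(n,np.round(-np.array(i['R']).T@np.array(i['t']),3),(d>0).mean())
s=status.read_state();print({k:np.round(v,3) for k,v in s.items()})
E
```

```text
top [ 0.343 -0.011  1.277] 0.9960286458333333
side [0.134 0.557 0.864] 0.9961946614583334
{'time': np.float64(0.1), 'q': array([-1.279,  0.265,  1.605,  0.   ,  1.274, -0.037]), 'joint_vel': array([ 0.002, -0.002, -0.004,  0.   ,  0.   ,  0.001]), 'joint_torque': array([ 0.0000e+00, -5.1671e+01, -3.6859e+01, -0.0000e+00,  6.0000e-03,
       -0.0000e+00]), 'tool_pos': array([ 0.218, -0.638,  0.209]), 'tcp_rot': array([-3.097, -0.514,  0.   ]), 'wrist_force': array([ 0.518,  0.835, -0.092]), 'torque': array([ 0.03 , -0.039, -0.043]), 'width': np.float64(1.003)}
```

View pics/top0.png

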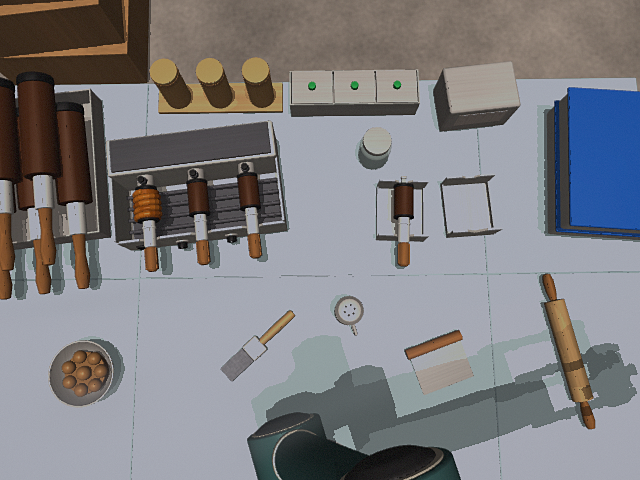

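View pics/side0.png

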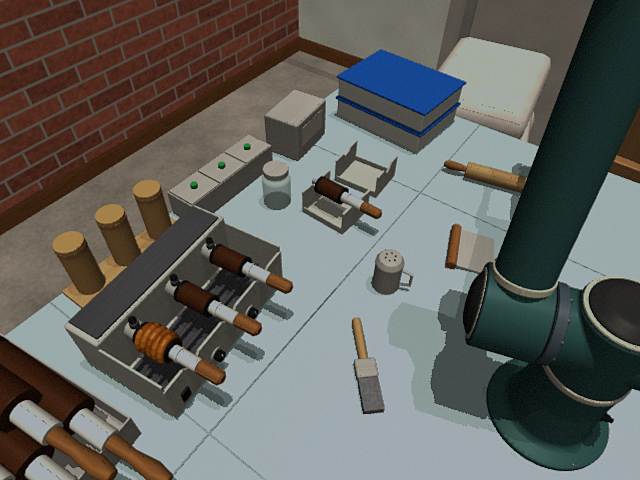

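The top view shows the cake at (147,203) with its handle at (152,257), the bare rollers' handles at (203,252) and (254,244), and the taken stand at (402,210). The empty stand is at (468,206) and the shaker at (349,310). The side view agrees with this.

Run:
```python
from h import *
for n in ['top','side']:
    z=np.load(f'pics/{n}0.npz'); im=z['im'];P=cloud(z['d'],z)
    hsv=cv2.cvtColor(im,cv2.COLOR_RGB2HSV)
    wood=(hsv[...,0]>5)&(hsv[...,0]<18)&(hsv[...,1]>110)&(hsv[...,2]>90)&(P[...,2]>.04)&(P[...,2]<.16)
    N,l,st,c=cv2.connectedComponentsWithStats(wood.astype(np.uint8))
    for k in range(1,N):
        if st[k,4]<80: continue
        p=P[l==k]; m=np.median(p,0); q=p[:,:2]-p[:,:2].mean(0); w,V=np.linalg.eigh(q.T@q); a=V[:,1]*np.sign(V[0,1])
        e=q@a; print(n,np.round(c[k]),st[k,4],'med',np.round(m,4),'mid',np.round(p[:,:2].mean(0)+a*(e.max()+e.min())/2,4),'yaw',round(np.degrees(np.arctan2(a[1],a[0])),1),'len',round(np.ptp(e),3),'ztop',round(np.percentile(p[:,2],95),4))
    # white sleeves
    wh=(hsv[...,1]<40)&(hsv[...,2]>170)&(P[...,2]>.06)&(P[...,2]<.14)
    N,l,st,c=cv2.connectedComponentsWithStats(wh.astype(np.uint8))
    for k in range(1,N):
        if st[k,4]<60: continue
        p=P[l==k]; q=p[:,:2]-p[:,:2].mean(0); w,V=np.linalg.eigh(q.T@q); a=V[:,1]*np.sign(V[0,1])
        print(n,'white',np.round(c[k]),st[k,4],np.round(p.mean(0),4),'yaw',round(np.degrees(np.arctan2(a[1],a[0])),1),'zmax',round(np.percentile(p[:,2],95),4))
z=np.load('pics/top0.npz');P=cloud(z['d'],z)
print('rot corners: front edge z profile')
b=P[170:245,435:505]; 
m=(b[...,2]>.05)&(b[...,2]<.085); p=b[m]; print('stand pts',len(p),np.percentile(p[:,2],[5,50,95]))
r=cv2.minAreaRect((p[:,:2]*1000).astype(np.float32)); print(r,cv2.boxPoints(r))
for a,bx in {'shaker':(slice(290,335),slice(330,370))}.items():
    q=P[bx[0] if 0 else a and bx[0],bx[1]].reshape(-1,3); q=q[q[:,2]>.07]; print(a,np.median(q,0),q[:,2].max(),q.min(0),q.max(0))
big=cv2.resize(z['im'][160:260,425:515],None,fx=6,fy=6,interpolation=cv2.INTER_CUBIC)
b2=cv2.resize(z['im'][110:280,70:300],None,fx=3,fy=3,interpolation=cv2.INTER_CUBIC)
cv2.imwrite('pics/c1.png',big[:,:,::-1]);
```

```text
top [145. 203.] 618 med [0.6154 0.3549 0.1307] mid [0.6169 0.3557] yaw 6.0 len 0.063 ztop 0.1361
top [ 43. 251.] 983 med [0.5186 0.5646 0.1371] mid [0.519 0.572] yaw -13.6 len 0.175 ztop 0.1453
top [  4. 255.] 693 med [0.5078 0.6431 0.1391] mid [0.5076 0.649 ] yaw -11.9 len 0.175 ztop 0.1455
top [ 79. 261.] 525 med [0.4993 0.5086 0.078 ] mid [0.5022 0.5086] yaw 7.0 len 0.116 ztop 0.0849
top [254. 245.] 256 med [0.5254 0.1252 0.1155] mid [0.5249 0.1253] yaw 7.4 len 0.049 ztop 0.1195
top [202. 251.] 255 med [0.5124 0.234  0.1156] mid [0.5129 0.2343] yaw 6.4 len 0.05 ztop 0.1204
top [404. 254.] 261 med [ 0.5082 -0.1957  0.0754] mid [ 0.5082 -0.1959] yaw -2.5 len 0.05 ztop 0.0797
top [150. 258.] 259 med [0.5005 0.3425 0.1156] mid [0.5002 0.343 ] yaw 5.8 len 0.05 ztop 0.1204
top [568. 336.] 473 med [ 0.3202 -0.5516  0.0429] mid [ 0.3323 -0.5497] yaw 10.8 len 0.149 ztop 0.0471
top [ 78. 357.] 107 med [0.2971 0.5077 0.0531] mid [0.2947 0.5106] yaw -36.9 len 0.028 ztop 0.0589
top [ 96. 365.] 242 med [0.2776 0.4704 0.0525] mid [0.2794 0.4703] yaw 33.0 len 0.066 ztop 0.0584
top [ 68. 374.] 212
[... 2066 characters left out ...]
 white [131. 369.] 82 [0.5999 0.4234 0.1261] yaw 6.7 zmax 0.1278
side white [187. 358.] 172 [0.5442 0.3519 0.1174] yaw 4.2 zmax 0.12
side white [ 90. 428.] 598 [0.5923 0.5234 0.0936] yaw 5.0 zmax 0.0982
side white [ 41. 471.] 410 [0.5946 0.6071 0.0953] yaw 16.2 zmax 0.0986
rot corners: front edge z profile
stand pts 331 [0.05176452 0.0635194  0.07183733]
((622.3631591796875, -357.9223937988281), (129.77366638183594, 110.72990417480469), 3.602238655090332) [[ 554.126   -306.74365]
 [ 561.0831  -417.25476]
 [ 690.60034 -409.10114]
 [ 683.6432  -298.59003]]
shaker [ 0.38726795 -0.07271182  0.0925569 ] 1.2769779150448444 [ 0.34282699 -0.10405308  0.07545779] [ 0.4178534  -0.01119376  1.27697792]
```

View pics/c1.png

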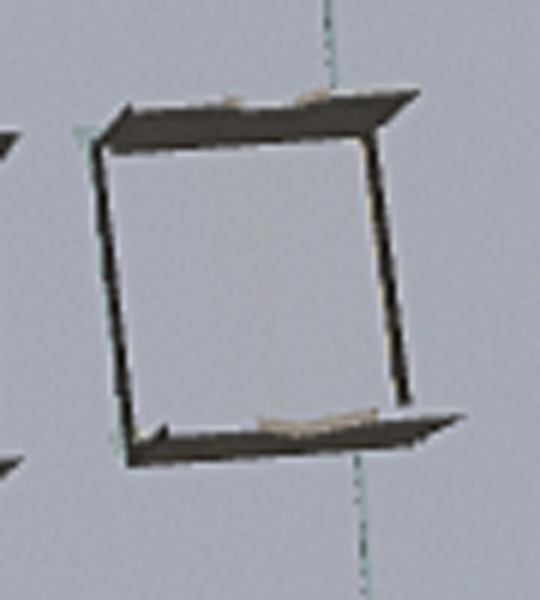

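The crop shows the empty stand with its front notch at crop (318,415) and its rear notch at (280,100), yawed slightly positive. The handle measures (0.500, 0.344) with a yaw of about 6.4°. I'll fly above it, then look with the wrist camera.

Request:
move_arm(
  deltas=[
    [[0, 0, -0.07], [0.4, 0.3, 0], -1],
    [[0, 0, -0.138], [0.75, 0.65, 0], -1],
    [[0, 0, -0.138], [1, 1, 0], -1],
    [[0, 0, -0.138], [1, 1, 0], -1],
  ],
  grip_force=100,
)

```text
time: 0.6
tool_pos: [0.3195, -0.5362, 0.2095]
tcp_rot: [-3.135, -0.181, 0.0]
wrist_force: [-0.4, -0.1, -0.3]
width: 1.002
```

Request:
move_arm(
  deltas=[
    [[0, 0, 0], [0.4, 0.4, 0], -1],
    [[0, 0, 0], [0.75, 0.75, 0], -1],
    [[0, 0, 0], [1, 1, 0], -1],
  ],
)

```text
time: 0.98
tool_pos: [0.4186, -0.4382, 0.2097]
tcp_rot: [-3.137, -0.176, 0.0]
wrist_force: [0.0, -0.2, -0.6]
width: 0.999
```

Request:
move_arm(
  deltas=[
    [[0, 0, 0], [0.35, 0.4, 0], -1],
    [[0, 0, 0], [0.7, 0.75, 0], -1],
    [[0, 0, 0], [0.9, 1, 0], -1],
  ],
)

```text
time: 1.35
tool_pos: [0.509, -0.3381, 0.2097]
tcp_rot: [3.137, 0.177, -0.0]
wrist_force: [0.6, -0.2, -0.3]
width: 0.994
```

Request:
move_arm(
  deltas=[
    [[0, 0, 0], [0, 0.5, 0], -1],
    [[0, 0, 0], [0, 1, 0], -1],
  ],
)

```text
time: 1.6
tool_pos: [0.5079, -0.2385, 0.2095]
tcp_rot: [-3.137, -0.174, 0.001]
wrist_force: [0.4, 0.0, 0.5]
width: 1.001
```

Request:
move_arm(
  deltas=[
    [[0, 0, 0], [0, 0.5, 0], -1],
    [[0, 0, 0], [0, 1, 0], -1],
  ],
)

```text
time: 1.85
tool_pos: [0.5078, -0.1383, 0.2098]
tcp_rot: [3.136, 0.174, -0.0]
wrist_force: [-0.0, 1.5, -0.2]
width: 1.003
```

Request:
move_arm(
  deltas=[
    [[0, 0, 0], [0, 0.5, 0], -1],
    [[0, 0, 0], [0, 1, 0], -1],
  ],
)

```text
time: 2.1
tool_pos: [0.5079, -0.0383, 0.21]
tcp_rot: [3.136, 0.174, 0.0]
wrist_force: [1.5, -0.1, 0.2]
width: 0.998
```

Request:
move_arm(
  deltas=[
    [[0, 0, 0], [0, 0.5, 0], -1],
    [[0, 0, 0], [0, 1, 0], -1],
  ],
)

```text
time: 2.35
tool_pos: [0.5081, 0.0618, 0.21]
tcp_rot: [3.136, 0.174, 0.001]
wrist_force: [1.5, 0.3, 0.0]
width: 1.002
```

Request:
move_arm(
  deltas=[
    [[0, 0, 0], [0, 0.5, 0], -1],
    [[0, 0, 0], [0, 1, 0], -1],
  ],
)

```text
time: 2.6
tool_pos: [0.5084, 0.1619, 0.21]
tcp_rot: [3.136, 0.175, 0.001]
wrist_force: [0.5, -0.8, 0.1]
width: 1.001
```

Request:
move_arm(
  deltas=[
    [[0, 0, 0], [0, 0.5, 0], -1],
    [[0, 0, 0], [0, 1, 0], -1],
  ],
)

```text
time: 2.85
tool_pos: [0.5085, 0.262, 0.2099]
tcp_rot: [3.136, 0.175, 0.001]
wrist_force: [0.8, -1.1, -0.5]
width: 1.001
```

Request:
move_arm(
  deltas=[
    [[0, 0, 0], [0, 0.5, 0], -1],
    [[0, 0, 0], [0, 0.83, 0], -1],
    [[0, 0, 0], [0, 0.83, 0], -1],
    [[0, 0, 0], [0, 0.83, 0], -1],
  ],
)

```text
time: 3.35
tool_pos: [0.5083, 0.3431, 0.2096]
tcp_rot: [3.135, 0.175, -0.001]
wrist_force: [0.6, 0.1, -0.4]
width: 0.999
```

Run:
```python
from h import *
im,d,i=grab('wrist','w1');P=cloud(d,i)
print(np.round(-np.array(i['R']).T@np.array(i['t']),3))
hsv=cv2.cvtColor(im,cv2.COLOR_RGB2HSV)
m=(hsv[...,0]>5)&(hsv[...,0]<18)&(hsv[...,1]>110)&(hsv[...,2]>90)&(P[...,2]>.095)&(P[...,2]<.125)
N,l,st,c=cv2.connectedComponentsWithStats(m.astype(np.uint8))
for k in range(1,N):
    if st[k,4]<300: continue
    p=P[l==k]; p=p[p[:,2]>np.percentile(p[:,2],90)-.004]; q=p[:,:2]-p[:,:2].mean(0); w,V=np.linalg.eigh(q.T@q); a=V[:,1]*np.sign(V[0,1]); e=q@a;f=q@V[:,0]
    print(np.round(c[k]),st[k,4],np.round(p.mean(0),4),'mid',np.round(p[:,:2].mean(0)+a*(e.max()+e.min())/2+V[:,0]*(f.max()+f.min())/2,4),np.degrees(np.arctan2(a[1],a[0])),np.ptp(e),np.ptp(f))
```

```text
[0.572 0.35  0.371]
[283.  32.] 519 [0.6288 0.3768 0.1231] mid [0.6275 0.3753] 7.395865583778734 0.03284433180292031 0.011488506967449293
[351.  47.] 777 [0.627  0.3381 0.1231] mid [0.6252 0.3392] 11.146372702936004 0.04427608785005989 0.012440180567317029
[285.  93.] 424 [0.5954 0.3728 0.1232] mid [0.5959 0.372 ] 2.8908024526392855 0.025266408089042628 0.010564552034371443
[470. 235.] 1996 [0.5144 0.2341 0.1139] mid [0.5124 0.2333] 7.198156623975376 0.049937905091499264 0.020126299907584286
[619. 237.] 2078 [0.5267 0.1262 0.1139] mid [0.5253 0.1252] 7.299565471725984 0.04989712312221713 0.020263492709974816
```

View pics/w1.png

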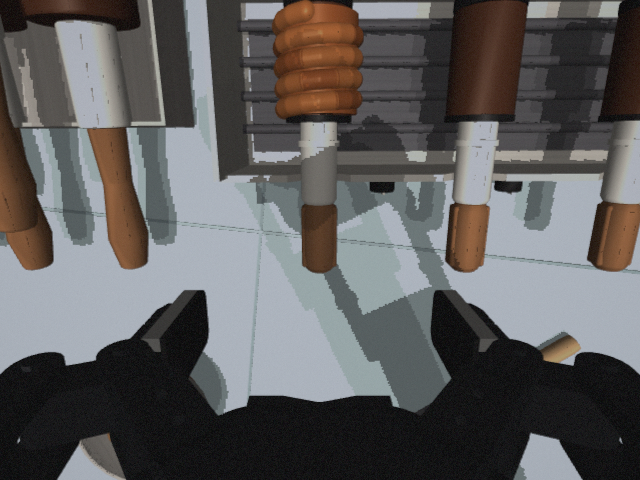

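The wrist view shows the cake's handle centred at about (320,238) and shaded, with the sleeve above it and the pads on either side. I'll measure the handle again with a darker threshold.

Run:
```python
from h import *
z=np.load('pics/w1.npz');P=cloud(z['d'],z);im=z['im']
hsv=cv2.cvtColor(im,cv2.COLOR_RGB2HSV)
for nm,m in {'handle':(hsv[...,1]>100)&(P[...,2]>.1)&(P[...,2]<.125),'sleeve':(hsv[...,1]<60)&(P[...,2]>.108)&(P[...,2]<.125)}.items():
    mm=np.zeros_like(m); r=(slice(195,280),slice(285,350)) if nm=='handle' else (slice(125,200),slice(292,348)); mm[r]=m[r]
    p=P[mm]; q=p[:,:2]-p[:,:2].mean(0); w,V=np.linalg.eigh(q.T@q); a=V[:,1]*np.sign(V[0,1]); e=q@a;f=q@V[:,0]
    print(nm,mm.sum(),np.round(p.mean(0),4),'mid',np.round(p[:,:2].mean(0)+a*(e.max()+e.min())/2+V[:,0]*(f.max()+f.min())/2,4),np.degrees(np.arctan2(a[1],a[0])),np.ptp(e),np.ptp(f),p[:,2].max())
# stand notches from top image by ray onto z
t=np.load('pics/top0.npz');K,R,tt=t['K'],t['R'],t['t'];C=-R.T@tt
for u,v,h in [(478,229,.065),(471.7,176.7,.067)]:
    r=R.T@np.linalg.solve(K,[u,v,1]); print(np.round(C+r*(h-C[2])/r[2],4))
Pt=cloud(t['d'],t); m=(Pt[...,2]>.064)&(Pt[...,2]<.075)
for b in ((435,505),(370,430)):
  mm=np.zeros_like(m); mm[165:245,b[0]:b[1]]=m[165:245,b[0]:b[1]]; p=Pt[mm]
  r=cv2.minAreaRect((p[:,:2]*1000).astype(np.float32)); print(len(p),r)
```

```text
handle 2161 [0.5014 0.3426 0.1127] mid [0.4996 0.3425] 6.962249371072313 0.0502718816520381 0.024443802512136903 0.11700336266165823
sleeve 2540 [0.5546 0.3485 0.1134] mid [0.5535 0.3485] 6.560969606944251 0.050488721268730566 0.026712589056729588 0.11821687740231601
[ 0.5622 -0.3646  0.065 ]
[ 0.6817 -0.3577  0.067 ]
158 ((622.0094604492188, -357.9439697265625), (129.423828125, 109.47105407714844), 4.179100513458252)
466 ((607.3005981445312, -201.06295776367188), (110.61767578125, 155.6437225341797), 87.56550598144531)
```

Request:
move_arm(
  deltas=[
    [[0, 0, 0], [0, 0.01, -0.4], -1],
    [[0, 0, 0], [0, 0.01, -0.8], -1],
    [[0, 0, 0], [0, 0.01, -0.9], -1],
  ],
)

```text
time: 3.78
tool_pos: [0.5061, 0.3423, 0.1169]
tcp_rot: [3.134, 0.173, -0.008]
wrist_force: [-0.8, -0.3, -0.5]
width: 1.001
```

Request:
move_arm(
  deltas=[
    [[0, 0, 0], [0, 0, -0.17], -1],
    [[0, 0, 0], [0, 0, -0.34], -1],
    [[0, 0, 0], [0, 0, -0.34], -1],
  ],
)

```text
time: 4.15
tool_pos: [0.5072, 0.3445, 0.0848]
tcp_rot: [3.136, 0.176, -0.003]
wrist_force: [0.1, -0.3, 0.4]
width: 0.999
```

Request:
move_arm(
  deltas=[
    [[0, 0, 0], [0, 0, 0], 0],
    [[0, 0, 0], [0, 0, 0], 0],
    [[0, 0, 0], [0, 0, 0], 0.1],
    [[0, 0, 0], [0, 0, 0], 0.2],
    [[0, 0, 0], [0, 0, 0], 0.3],
    [[0, 0, 0], [0, 0, 0], 0.4],
    [[0, 0, 0], [0, 0, 0], 1],
    [[0, 0, 0], [0, 0, 0], 1],
    [[0, 0, 0], [0, 0, 0], 1],
    [[0, 0, 0], [0, 0, 0], 1],
  ],
  grip_force=100,
)

```text
time: 5.4
tool_pos: [0.508, 0.3438, 0.0867]
tcp_rot: [3.134, 0.176, -0.001]
wrist_force: [-1.2, -5.4, 5.8]
width: 0.247
```

Gripped. Now I'll pull along the axis, aiming for 26 mm.

Request:
move_arm(
  deltas=[
    [[0, 0, 0], [-0.02, -0.002, 0], 1],
    [[0, 0, 0], [-0.04, -0.0045, 0], 1],
    [[0, 0, 0], [-0.06, -0.007, 0], 1],
    [[0, 0, 0], [-0.08, -0.009, 0], 1],
    [[0, 0, 0], [-0.1, -0.011, 0], 1],
    [[0, 0, 0], [-0.12, -0.0135, 0], 1],
    [[0, 0, 0], [-0.14, -0.016, 0], 1],
    [[0, 0, 0], [-0.16, -0.018, 0], 1],
    [[0, 0, 0], [-0.18, -0.02, 0], 1],
    [[0, 0, 0], [-0.2, -0.0225, 0], 1],
    [[0, 0, 0], [-0.22, -0.025, 0], 1],
    [[0, 0, 0], [-0.24, -0.027, 0], 1],
    [[0, 0, 0], [-0.26, -0.029, 0], 1],
    [[0, 0, 0], [-0.26, -0.029, 0], 1],
    [[0, 0, 0], [-0.26, -0.029, 0], 1],
  ],
)

```text
time: 7.28
tool_pos: [0.4817, 0.342, 0.086]
tcp_rot: [3.136, 0.176, -0.001]
wrist_force: [1.3, -3.4, 2.1]
width: 0.248
```

Run:
```python
from h import *
im,d,i=grab('wrist','w2')
im2,_,_=grab('side','s2')
v=np.hstack([cv2.resize(im,(400,300)),cv2.resize(im2[220:440,40:333],(400,300))]);cv2.imwrite('pics/v2.png',v[:,:,::-1])
print(status.read_state()['wrist_force'],status.read_state()['torque'])
```

```text
[ 2.16554543 -3.99851193  1.70067647] [-0.72280516 -0.45228902 -0.25466068]
```

View pics/v2.png

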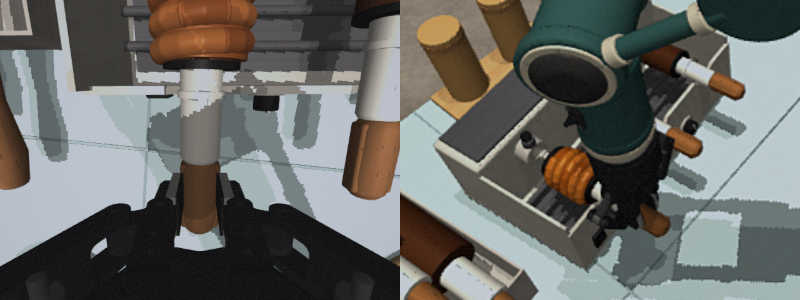

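The roller came out with the gripper: the shank is visible just in front of its socket, and the shoulder has not reached the front plate. I'll lift a little and check for sag.

Request:
move_arm(
  deltas=[
    [[0, 0, 0], [0, 0, 0.03], 1],
    [[0, 0, 0], [0, 0, 0.07], 1],
    [[0, 0, 0], [0, 0, 0.12], 1],
    [[0, 0, 0], [0, 0, 0.18], 1],
    [[0, 0, 0], [0, 0, 0.25], 1],
    [[0, 0, 0], [0, 0, 0.25], 1],
    [[0, 0, 0], [0, 0, 0.25], 1],
  ],
)

```text
time: 8.25
tool_pos: [0.4819, 0.3423, 0.1111]
tcp_rot: [-3.137, -0.176, 0.0]
wrist_force: [-0.7, -0.7, -2.2]
width: 0.244
```

```bash
cat > roll.py <<'E'
from h import *
def roll(tag):
    s=status.read_state(); im,d,i=grab('wrist',tag);P=cloud(d,i);T=np.array(s['tool_pos'])
    hsv=cv2.cvtColor(im,cv2.COLOR_RGB2HSV)
    a=2*np.arctan2(s['tcp_rot'][1],s['tcp_rot'][0]); ax=np.array([np.cos(a),np.sin(a),0]); ay=np.array([-np.sin(a),np.cos(a),0])
    D=P-T; x=D@ax;y=D@ay;z=D[...,2]
    m=(abs(y)<.016)&(abs(z-.019)<.05)&(x>.02)&(x<.068)
    print('tool',np.round(T,4),'yaw',np.degrees(a),'F',np.round(s['wrist_force'],1),np.round(s['torque'],2))
    X,Yc,Z=[],[],[]
    for b in np.arange(.022,.066,.006):
        k=m&(x>=b)&(x<b+.006); 
        if k.sum()<30: continue
        t=np.percentile(z[k],97); X.append(b+.003);Z.append(t);kk=k&(z>t-.008);Yc.append((np.percentile(y[kk],2)+np.percentile(y[kk],98))/2)
    X=np.array(X);print('x',np.round(X*1e3),'ztop',np.round(np.array(Z)*1e3,1),'yc',np.round(np.array(Yc)*1e3,1))
    print('pitch deg (nose up +)',np.degrees(np.polyfit(X,Z,1)[0]),'yaw rel',np.degrees(np.polyfit(X,Yc,1)[0]))
E
python3 -c "
from roll import *
roll('w3')"
```

```text
tool [0.4819 0.3423 0.1111] yaw -353.5819476605561 F [-0.7 -0.7 -2.2] [-0.    0.27  0.01]
x [25. 31. 37. 43. 49. 55. 61. 67.] ztop [27.8 27.5 27.3 26.9 26.7 27.2 27.9 26. ] yc [-0.4 -0.3 -0.2 -0.4 -0.4 -0.4 -0.4 -0.4]
pitch deg (nose up +) -1.3029078736801012 yaw rel -0.04502370446539
```

Run:
```python
from h import *
for tag,T in (('w2',[.4817,.342,.086]),('w3',[.4819,.3423,.1111])):
    z=np.load(f'pics/{tag}.npz');P=cloud(z['d'],z)-np.array(T)
    a=np.radians(6.4); x=P[...,0]*np.cos(a)+P[...,1]*np.sin(a); y=P[...,1]*np.cos(a)-P[...,0]*np.sin(a)
    for lo,hi in ((.024,.045),(.045,.066)):
        k=(x>lo)&(x<hi)&(abs(y)<.016)&(abs(P[...,2]-.02)<.03); print(tag,k.sum(),np.round(np.percentile(P[...,2][k],[50,90,97])*1e3,1))
```

```text
w2 3521 [27.4 29.3 29.8]
w2 4279 [28.1 30.3 31.2]
w3 3458 [25.  26.9 27.4]
w3 3948 [24.4 26.4 27.3]
```

Request:
move_arm(
  deltas=[
    [[0, 0, 0], [0, 0, 0.06], 1],
    [[0, 0, 0], [0, 0, 0.16], 1],
    [[0, 0, 0], [0, 0, 0.32], 1],
    [[0, 0, 0], [0, 0, 0.5], 1],
    [[0, 0, 0], [0, 0, 0.68], 1],
    [[0, 0, 0], [0, 0, 0.84], 1],
    [[0, 0, 0], [0, 0, 0.95], 1],
    [[0, 0, 0], [0, 0, 1], 1],
    [[0, 0, 0], [0, 0, 1], 1],
  ],
  grip_force=120,
)

```text
time: 9.43
tool_pos: [0.482, 0.3423, 0.2112]
tcp_rot: [-3.137, -0.176, -0.0]
wrist_force: [-0.7, -0.6, -1.9]
width: 0.236
```

Run:
```python
from roll import *
roll('w4')
im,d,i=grab('side','s4')
cv2.imwrite('pics/s4c.png',cv2.resize(im[120:420,0:400],(800,600))[:,:,::-1])
```

```text
tool [0.482  0.3423 0.2112] yaw -353.5825058544106 F [-0.7 -0.6 -1.9] [0.03 0.25 0.03]
x [25. 31. 37. 43. 49. 55. 61. 67.] ztop [27.5 27.3 27.1 26.9 26.5 27.  27.5 25.8] yc [-0.4 -0.3 -0.4 -0.3 -0.3 -0.4 -0.3 -0.4]
pitch deg (nose up +) -1.3215663947691445 yaw rel 0.026155038606104034
```

View pics/s4c.png

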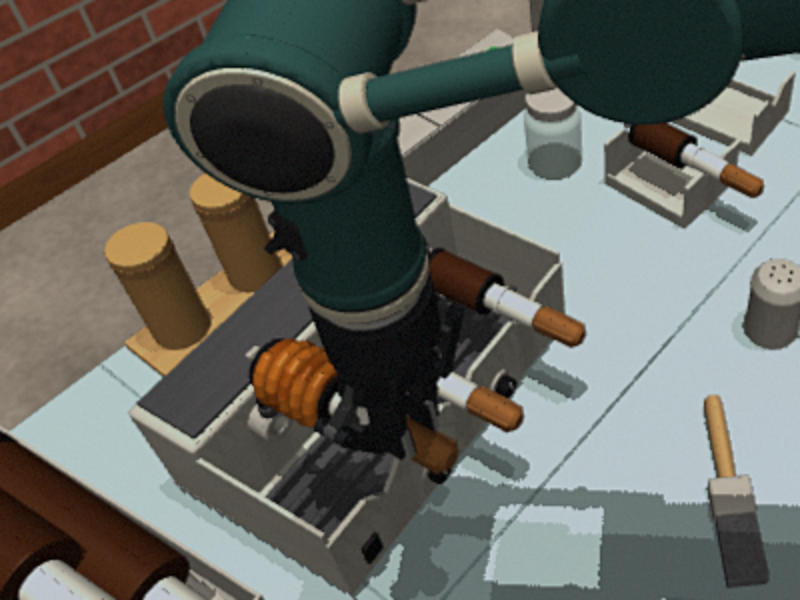

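Stable and well clear. I'll carry it across to the stand.

Request:
move_arm(
  deltas=[
    [[0, 0, 0], [0, -0.15, 0], 1],
    [[0, 0, -0.01], [0.15, -0.5, 0], 1],
    [[0, 0, -0.02], [0.3, -0.85, 0], 1],
    [[0, 0, -0.03], [0.45, -1, 0], 1],
  ],
)

```text
time: 10.02
tool_pos: [0.5269, 0.2398, 0.2106]
tcp_rot: [3.139, 0.098, -0.002]
wrist_force: [-0.0, 1.8, -1.6]
width: 0.236
```

Request:
move_arm(
  deltas=[
    [[0, 0, 0], [0, -0.2, 0], 1],
    [[0, 0, 0], [0, -0.5, 0], 1],
    [[0, 0, 0], [0, -0.8, 0], 1],
    [[0, 0, 0], [0, -1, 0], 1],
  ],
)

```text
time: 10.52
tool_pos: [0.5263, 0.1411, 0.2109]
tcp_rot: [3.14, 0.102, -0.001]
wrist_force: [0.3, 0.1, -1.6]
width: 0.235
```

Request:
move_arm(
  deltas=[
    [[0, 0, 0], [0, -0.2, 0], 1],
    [[0, 0, 0], [0, -0.5, 0], 1],
    [[0, 0, 0], [0, -0.8, 0], 1],
    [[0, 0, 0], [0, -1, 0], 1],
  ],
)

```text
time: 11.02
tool_pos: [0.5268, 0.0409, 0.2111]
tcp_rot: [3.14, 0.102, 0.0]
wrist_force: [0.0, 0.9, -2.8]
width: 0.23
```

Request:
move_arm(
  deltas=[
    [[0, 0, 0], [0, -0.2, 0], 1],
    [[0, 0, 0], [0, -0.5, 0], 1],
    [[0, 0, 0], [0, -0.8, 0], 1],
    [[0, 0, 0], [0, -1, 0], 1],
  ],
)

```text
time: 11.52
tool_pos: [0.5268, -0.059, 0.2111]
tcp_rot: [-3.14, -0.101, -0.0]
wrist_force: [-0.9, 0.4, -3.0]
width: 0.233
```

Request:
move_arm(
  deltas=[
    [[0, 0, 0], [0, -0.2, 0], 1],
    [[0, 0, 0], [0, -0.5, 0], 1],
    [[0, 0, 0], [0, -0.8, 0], 1],
    [[0, 0, 0], [0, -1, 0], 1],
  ],
)

```text
time: 12.02
tool_pos: [0.527, -0.159, 0.2111]
tcp_rot: [-3.14, -0.101, -0.0]
wrist_force: [0.2, 0.5, -3.1]
width: 0.237
```

Request:
move_arm(
  deltas=[
    [[0, 0, 0], [0, -0.2, 0], 1],
    [[0, 0, 0], [0, -0.5, 0], 1],
    [[0, 0, 0], [0, -0.8, 0], 1],
    [[0, 0, 0], [0, -1, 0], 1],
  ],
)

```text
time: 12.52
tool_pos: [0.527, -0.259, 0.211]
tcp_rot: [-3.14, -0.101, -0.0]
wrist_force: [-0.2, 0.2, -2.7]
width: 0.234
```

Request:
move_arm(
  deltas=[
    [[0, 0, 0], [0, -0.2, 0], 1],
    [[0, 0, 0], [0, -0.5, 0], 1],
    [[0, 0, 0], [0, -0.8, 0], 1],
    [[0, 0, 0], [0, -1, 0], 1],
    [[0, 0, 0], [0, -1.0, 0], 1],
    [[0, 0, 0], [0, -1.0, 0], 1],
  ],
)

```text
time: 13.28
tool_pos: [0.5269, -0.3569, 0.2109]
tcp_rot: [-3.139, -0.102, 0.0]
wrist_force: [-0.7, -0.3, -3.1]
width: 0.238
```

Run:
```python
from roll import *
roll('w5')
grab('side','s5'); grab('top','t5')
```

```text
tool [ 0.5269 -0.3569  0.2109] yaw -356.270654189693 F [-0.7 -0.3 -3.1] [ 0.01  0.18 -0.02]
x [25. 31. 37. 43. 49. 55. 61. 67.] ztop [27.4 27.3 27.  26.9 26.6 27.  27.6 25.8] yc [-0.5 -0.3 -0.5 -0.4 -0.5 -0.5 -0.6 -0.6]
pitch deg (nose up +) -1.1917875726047398 yaw rel -0.29710973184699474
```

View pics/w5.png

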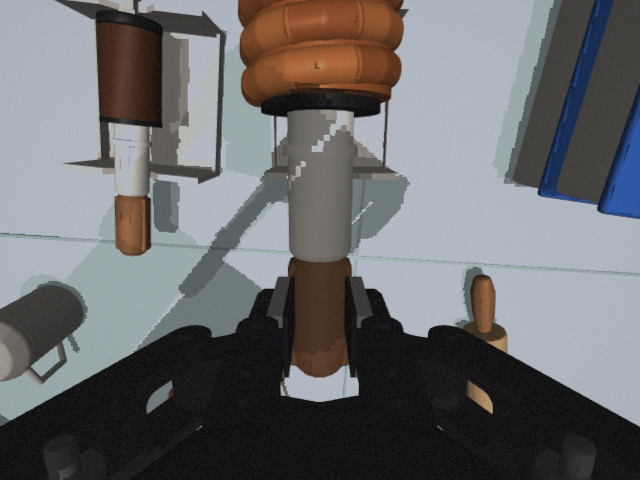

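View pics/s5.png

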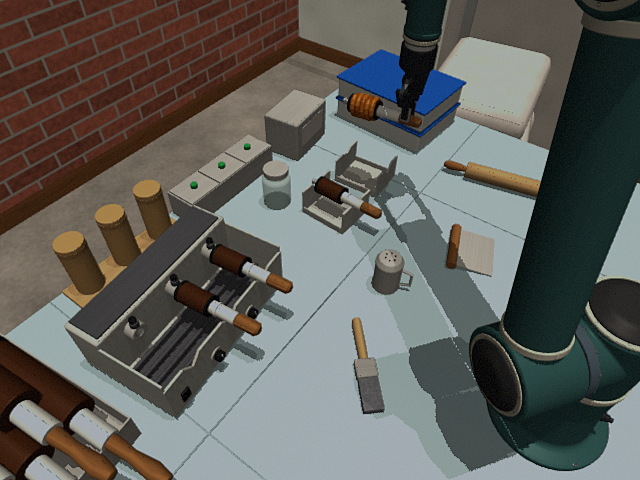

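The wrist view shows the roller held straight, with the stand's front plate below it from (263,175) to (408,178). The side view shows the crust intact, the other rollers in place and the shaker standing. I'll refine the stand and roller positions from this view.

Run:
```python
from h import *
z=np.load('pics/w5.npz');P=cloud(z['d'],z);T=np.array([.5269,-.3569,.2109]);a=np.radians(3.73)
# stand front plate
for lo,hi in ((.05,.076),(.062,.076)):
    m=(P[...,2]>lo)&(P[...,2]<hi); m[:120]=0;m[215:]=0;m[:,:240]=0;m[:,430:]=0
    p=P[m]; r=cv2.minAreaRect((p[:,:2]*1000).astype(np.float32)); v,u=np.nonzero(m); print(m.sum(),r,np.round(np.percentile(p[:,0],[1,99]),4),np.round(np.percentile(p[:,1],[0,100]),4),u.min(),u.max(),v.min(),v.max())
    for s in (p[:,1]>-.335,p[:,1]<-.385):
        print('  side',s.sum(),np.round(p[s].mean(0),4) if s.any() else '')
K,R,t=z['K'],z['R'],z['t'];C=-R.T@t
for u,v in ((263,175),(408,178)):
    r=R.T@np.linalg.solve(K,[u,v,1.]);print('ray end',np.round(C+r*(.069-C[2])/r[2],4))
D=P-T;x=D[...,0]*np.cos(a)+D[...,1]*np.sin(a)
col=[(v,round(float(np.median(x[v,312:328]))*1e3,1),round(float(np.median(D[v,312:328,2]))*1e3,1),z['im'][v,320].tolist()) for v in (60,85,92,98,104,110,116,130,250,256,262,268,300,360,366,372)]
print(*col,sep='\n')
# side view handle & crust
s=np.load('pics/s5.npz');Q=cloud(s['d'],s);h=cv2.cvtColor(s['im'],cv2.COLOR_RGB2HSV)
m=(h[...,0]>5)&(h[...,0]<18)&(h[...,1]>110)&(h[...,2]>70)&(Q[...,2]>.17)&(Q[...,1]<-.3)
N,l,st,c=cv2.connectedComponentsWithStats(m.astype(np.uint8))
for k in range(1,N):
    if st[k,4]>30: p=Q[l==k];print(c[k],st[k,4],p.min(0).round(4),p.max(0).round(4),p.mean(0).round(4))
w=(h[...,1]<60)&(abs(Q[...,2]-.225)<.03)&(abs(Q[...,1]+.355)<.03)&(h[...,2]>90);w[:,:370]=0;w[:, 430:]=0;print('wh',w.sum(),Q[w].mean(0).round(4) if w.any() else '')
```

```text
571 ((559.72802734375, -364.6408386230469), (5.245173454284668, 110.03710174560547), 3.4409775733947754) [0.5546 0.5653] [-0.4195 -0.3097] 264 399 171 179
  side 188 [ 0.5575 -0.3192  0.065 ]
  side 356 [ 0.5624 -0.4019  0.0648]
481 ((559.69580078125, -364.6429138183594), (5.168067932128906, 110.0364990234375), 3.4267663955688477) [0.5546 0.5652] [-0.4195 -0.3098] 264 399 172 179
  side 166 [ 0.5573 -0.3193  0.0663]
  side 294 [ 0.562  -0.4023  0.0667]
ray end [ 0.5569 -0.3094  0.069 ]
ray end [ 0.5622 -0.4266  0.069 ]
(60, 86.0, 41.3, [174, 117, 68])
(85, 79.5, 37.7, [175, 110, 70])
(92, 77.9, 33.3, [51, 34, 28])
(98, 76.0, 34.1, [33, 33, 33])
(104, 74.1, 34.3, [32, 30, 29])
(110, 72.9, 24.6, [123, 119, 114])
(116, 70.9, 24.7, [115, 112, 107])
(130, 66.2, 24.6, [119, 116, 110])
(250, 22.5, 27.0, [115, 112, 108])
(256, 20.1, 26.9, [115, 110, 107])
(262, 17.0, 25.0, [79, 66, 57])
(268, 14.9, 25.8, [74, 50, 33])
(300, 2.2, 27.4, [74, 49, 34])
(360, -23.9, 28.3, [95, 66, 47])
(366, -26.9, 28.0, [90, 62, 43])
(372, -29.8, 27.9, [91, 63, 44])
[363.6091954  102.49425287] 435 [ 0.5998 -0.3673  0.222 ] [ 0.672  -0.3164  0.2557] [ 0.6318 -0.3339  0.2434]
[417.38888889 119.75      ] 36 [ 0.492  -0.3635  0.2323] [ 0.5074 -0.3462  0.2432] [ 0.498  -0.3533  0.2389]
wh 148 [ 0.5705 -0.3456  0.2354]
```

The stand's front notch measures (0.560, −0.364) and the roller sits 35 mm (to the sleeve point) ahead of the TCP. The nose sags about 3–4°, so I'll tilt to level it, centre over the stand, and compare with the level reference.

Request:
move_arm(
  deltas=[
    [[0, -0.015, 0], [0, -0.04, -0.1], 1],
    [[0, -0.03, 0], [-0.01, -0.09, -0.25], 1],
    [[0, -0.039, 0], [-0.01, -0.09, -0.4], 1],
    [[0, -0.039, 0], [-0.01, -0.09, -0.5], 1],
    [[0, -0.039, 0], [-0.01, -0.09, -0.5], 1],
    [[0, -0.039, 0], [-0.01, -0.09, -0.5], 1],
  ],
)

```text
time: 14.18
tool_pos: [0.5266, -0.3668, 0.1618]
tcp_rot: [3.136, 0.103, 0.097]
wrist_force: [0.5, 0.1, -1.9]
width: 0.237
```

```bash
cat > cmp.py <<'E'
from h import *
import sys
def prof(tag,T,yaw):
    z=np.load(f'pics/{tag}.npz');D=cloud(z['d'],z)-np.array(T);a=np.radians(yaw)
    x=D[...,0]*np.cos(a)+D[...,1]*np.sin(a);y=D[...,1]*np.cos(a)-D[...,0]*np.sin(a);out=[]
    for c in (-.02,-.01,0,.01,.025,.035,.045,.068):
        k=(abs(x-c)<.003)&(abs(y)<.004)&(abs(D[...,2]-.02)<.03); out.append(round(float(np.median(D[...,2][k]))*1e3,1) if k.sum()>10 else None)
    print(tag,out)
E
python3 - <<'E'
from cmp import *
s=status.read_state(); grab('wrist','w6'); grab('side','s6');print(np.round(s['tool_pos'],4),np.round(s['tcp_rot'],4))
prof('w2',[.4817,.342,.086],6.4);prof('w3',[.4819,.3423,.1111],6.4);prof('w5',[.5269,-.3569,.2109],3.73);prof('w6',s['tool_pos'],3.73)
def cent(tag,zlo,ymax=None):
    s=np.load(f'pics/{tag}.npz');Q=cloud(s['d'],s);h=cv2.cvtColor(s['im'],cv2.COLOR_RGB2HSV)
    m=(h[...,0]>5)&(h[...,0]<18)&(h[...,1]>110)&(h[...,2]>70)&(Q[...,2]>zlo)&(Q[...,1]<-.3)&(abs(Q[...,0]-.58)<.12)
    N,l,st,c=cv2.connectedComponentsWithStats(m.astype(np.uint8))
    for k in range(1,N):
        if st[k,4]>25: p=Q[l==k];print(tag,c[k].round(),st[k,4],p.mean(0).round(4),np.percentile(p[:,2],[5,95]).round(4))
cent('s5',.17);cent('s6',.12)
z=np.load('pics/w6.npz');P=cloud(z['d'],z)
m=(P[...,2]>.055)&(P[...,2]<.076)&(P[...,0]<.58)&(P[...,0]>.54)&(abs(P[...,1]+.364)<.065);p=P[m]
print(m.sum(),cv2.minAreaRect((p[:,:2]*1000).astype(np.float32)))
E
```

```text
[ 0.5266 -0.3668  0.1618] [3.1358 0.1025 0.0973]
w2 [27.5, 27.8, 28.0, 28.2, 28.6, 28.8, 29.1, 29.6]
w3 [28.9, 28.4, 27.9, 27.4, 26.9, 26.5, 26.0, 25.0]
w5 [28.6, 28.2, 27.8, 27.3, 26.7, 26.2, 25.8, 24.7]
w6 [27.5, 27.6, 27.8, 27.5, 28.4, 28.5, 28.7, 29.1]
s5 [364. 102.] 435 [ 0.6318 -0.3339  0.2434] [0.2278 0.2541]
s5 [417. 120.] 36 [ 0.498  -0.3533  0.2389] [0.2332 0.243 ]
s6 [365. 116.] 431 [ 0.6296 -0.3444  0.2012] [0.1854 0.2114]
793 ((559.7460327148438, -364.7503662109375), (5.216395378112793, 109.8891372680664), 3.3495209217071533)
```

View pics/w6.png

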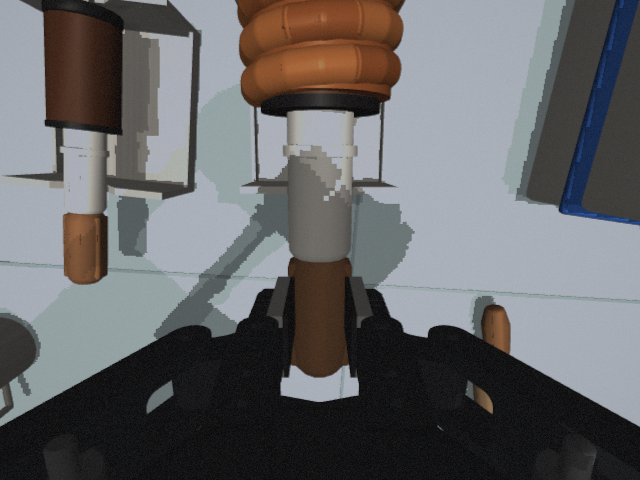

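The profile now matches the level reference, and the roller is centred over the stand: the plate ends at (243,187) and (397,187) flank the sleeve at 320. I'll descend.

Request:
move_arm(
  deltas=[
    [[0, 0, 0], [0, 0, -0.1], 1],
    [[0, 0, 0], [0, 0, -0.25], 1],
    [[0, 0, 0], [0, 0, -0.4], 1],
    [[0, 0, 0], [0, 0, -0.55], 1],
    [[0, 0, 0], [0, 0, -0.7], 1],
    [[0, 0, 0], [0, 0, -0.82], 1],
    [[0, 0, 0], [0, 0, -0.92], 1],
    [[0, 0, 0], [0, 0, -1.0], 1],
    [[0, 0, 0], [0, 0, -1.0], 1],
  ],
)

```text
time: 15.4
tool_pos: [0.5255, -0.3664, 0.0603]
tcp_rot: [3.137, 0.102, 0.095]
wrist_force: [-0.1, 0.3, -2.0]
width: 0.236
```

Request:
move_arm(
  deltas=[
    [[0, 0, 0], [0, 0, -0.03], 1],
    [[0, 0, 0], [0, 0, -0.06], 1],
    [[0, 0, 0], [0, 0, -0.09], 1],
    [[0, 0, 0], [0, 0, -0.11], 1],
    [[0, 0, 0], [0, 0, -0.11], 1],
    [[0, 0, 0], [0, 0, -0.11], 1],
  ],
)

```text
time: 16.15
tool_pos: [0.526, -0.3668, 0.0502]
tcp_rot: [3.136, 0.102, 0.096]
wrist_force: [-0.4, 0.2, -2.1]
width: 0.235
```

Run:
```python
from cmp import *
s=status.read_state(); grab('wrist','w7'); im,_,_=grab('side','s7');print(np.round(s['tool_pos'],4),np.round(s['wrist_force'],1),np.round(s['torque'],2))
prof('w7',s['tool_pos'],3.73)
w=np.load('pics/w7.npz')['im']
v=np.hstack([cv2.resize(w,(400,300)),cv2.resize(im[80:230,290:490],(400,300))]);cv2.imwrite('pics/v7.png',v[:,:,::-1])
```

```text
[ 0.526  -0.3668  0.0502] [-0.4  0.2 -2.1] [-0.    0.28 -0.04]
w7 [27.5, 27.7, 27.8, 27.5, 28.2, 28.5, 28.6, 29.0]
```

View pics/v7.png

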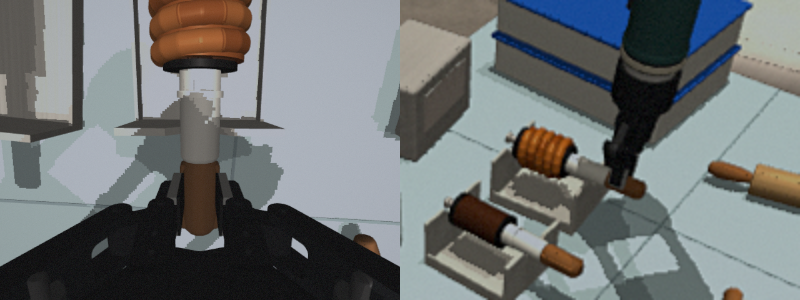

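The roller is in line with both notches and about 4 mm above its seat. I'll lower it in small steps until it touches.

Request:
move_arm(
  deltas=[
    [[0, 0, 0], [0, 0, -0.01], 1],
    [[0, 0, 0], [0, 0, -0.02], 1],
    [[0, 0, 0], [0, 0, -0.03], 1],
    [[0, 0, 0], [0, 0, -0.03], 1],
    [[0, 0, 0], [0, 0, -0.03], 1],
  ],
)

```text
time: 16.88
tool_pos: [0.526, -0.3667, 0.0471]
tcp_rot: [3.137, 0.102, 0.096]
wrist_force: [0.6, 0.3, -1.7]
width: 0.237
```

Request:
move_arm(
  deltas=[
    [[0, 0, 0], [0, 0, -0.01], 1],
    [[0, 0, 0], [0, 0, -0.01], 1],
    [[0, 0, 0], [0, 0, -0.01], 1],
  ],
)

```text
time: 17.25
tool_pos: [0.526, -0.3668, 0.0463]
tcp_rot: [3.136, 0.102, 0.096]
wrist_force: [-0.9, 1.2, -0.1]
width: 0.233
```

Request:
move_arm(
  deltas=[
    [[0, 0, 0], [0, 0, -0.008], 1],
    [[0, 0, 0], [0, 0, -0.008], 1],
    [[0, 0, 0], [0, 0, -0.008], 1],
  ],
  grip_force=20,
)

```text
time: 17.62
tool_pos: [0.5259, -0.3668, 0.0455]
tcp_rot: [3.136, 0.102, 0.096]
wrist_force: [-3.2, 2.1, 3.2]
width: 0.235
```

Run:
```python
from cmp import *
s=status.read_state(); grab('wrist','w8');print(np.round(s['wrist_force'],1),np.round(s['torque'],2))
prof('w8',s['tool_pos'],3.73)
```

```text
[-3.2  2.1  3.2] [ 0.14  0.5  -0.02]
w8 [27.1, 27.5, 28.0, 28.0, 29.2, 29.8, 30.2, 31.4]
```

Seated: the notch now carries the roller. I'll open gently and lift away.

Request:
move_arm(
  deltas=[
    [[0, 0, 0], [0, 0, 0], 0.5],
    [[0, 0, 0], [0, 0, 0], 0.4],
    [[0, 0, 0], [0, 0, 0], 0.3],
    [[0, 0, 0], [0, 0, 0], 0.1],
    [[0, 0, 0], [0, 0, 0], -0.2],
    [[0, 0, 0], [0, 0, 0], -0.5],
    [[0, 0, 0], [0, 0, 0], -0.5],
    [[0, 0, 0], [0, 0, 0], -0.5],
  ],
)

```text
time: 18.68
tool_pos: [0.5259, -0.3667, 0.0453]
tcp_rot: [3.136, 0.102, 0.096]
wrist_force: [-0.2, -0.3, -0.5]
width: 0.749
```

Request:
move_arm(
  deltas=[
    [[0, 0, 0], [0, 0, 0.1], -0.5],
    [[0, 0, 0], [0, 0, 0.3], -0.5],
    [[0, 0, 0], [0, 0, 0.6], -0.5],
    [[0, 0, 0], [0, 0, 0.9], -0.5],
    [[0, 0, 0], [0, 0, 1], -0.5],
    [[0, 0, 0], [0, 0, 1], -0.5],
  ],
)

```text
time: 19.42
tool_pos: [0.5266, -0.3673, 0.147]
tcp_rot: [3.135, 0.102, 0.099]
wrist_force: [1.3, -0.7, -0.2]
width: 0.747
```

Request:
move_arm(
  deltas=[
    [[0, 0.039, 0], [-0.3, 0, 0.3], -0.5],
    [[0, 0.039, 0], [-0.7, 0, 0.5], -0.5],
    [[0, 0.039, 0], [-0.7, 0, 0.5], -0.5],
    [[0, 0.039, 0], [-0.7, 0, 0.5], -0.5],
  ],
)

```text
time: 19.92
tool_pos: [0.4556, -0.3662, 0.1939]
tcp_rot: [-3.139, -0.101, 0.001]
wrist_force: [-0.8, -0.3, 0.4]
width: 0.753
```

Run:
```python
from h import *
im,d,i=grab('wrist','w9'); im2,_,_=grab('side','s9'); grab('top','t9')
v=np.hstack([cv2.resize(im,(400,300)),cv2.resize(im2[80:305,290:590],(400,300))]);cv2.imwrite('pics/v9.png',v[:,:,::-1])
P=cloud(d,i);hsv=cv2.cvtColor(im,cv2.COLOR_RGB2HSV)
O=np.array([.5599,-.3646]);a=np.radians(3.5);D=P[...,:2]-O;x=D@[np.cos(a),np.sin(a)];y=D@[-np.sin(a),np.cos(a)];Z=P[...,2]
for c in (-.06,-.05,-.04,-.03,-.02,-.01,.0,.01,.02,.03,.115,.12,.125,.13):
    k=(abs(x-c)<.003)&(abs(y)<.02)&(Z>.05);k&=(Z>np.percentile(Z[k],97)-.006) if k.sum() else k
    if k.sum()>10: print(c,'ztop',round(Z[k].max(),4),'yc',np.round((y[k].min()+y[k].max())/2,4))
k=(abs(y)<.004)&(Z>.05)&(x>-.1)&(x<.14)
sat=hsv[...,1]; h=k&(x<-.01)&(sat>90); print('handle x',x[h].min(),x[h].max())
for t in ('top0','t9'):
    z=np.load(f'pics/{t}.npz');Q=cloud(z['d'],z);H=cv2.cvtColor(z['im'],cv2.COLOR_RGB2HSV)
    m=(H[...,0]>5)&(H[...,0]<18)&(H[...,1]>110)&(H[...,2]>90)&(Q[...,2]>.06)&(Q[...,2]<.16)
    N,l,st,c=cv2.connectedComponentsWithStats(m.astype(np.uint8))
    print(t,[(c[j].round().tolist(),Q[l==j].mean(0).round(3).tolist()) for j in range(1,N) if 150<st[j,4]<800 and c[j][1]<300])
    s=(H[...,1]<50)&(Q[...,2]>.085)&(Q[...,2]<.105)&(abs(Q[...,0]-.387)<.05)&(abs(Q[...,1]+.072)<.05);print('shaker',s.sum(),Q[s].mean(0).round(4))
```

```text
-0.06 ztop 0.0769 yc -0.0006
-0.05 ztop 0.0778 yc -0.0004
-0.04 ztop 0.3554 yc 0.0045
-0.03 ztop 0.0778 yc -0.0003
-0.02 ztop 0.0763 yc -0.0002
-0.01 ztop 0.0769 yc -0.0004
0.0 ztop 0.0773 yc -0.0003
0.01 ztop 0.0767 yc -0.0003
0.02 ztop 0.0774 yc -0.0001
0.03 ztop 0.0768 yc -0.0001
handle x -0.0957550837090324 -0.01763509223328586
top0 [([145.0, 203.0], [0.616, 0.356, 0.13]), ([4.0, 255.0], [0.51, 0.649, 0.122]), ([79.0, 261.0], [0.501, 0.509, 0.078]), ([254.0, 245.0], [0.525, 0.125, 0.115]), ([202.0, 251.0], [0.513, 0.234, 0.115]), ([404.0, 254.0], [0.508, -0.196, 0.075]), ([150.0, 258.0], [0.5, 0.343, 0.116])]
shaker 558 [ 0.3874 -0.0732  0.0928]
t9 [([67.0, 161.0], [0.713, 0.529, 0.123]), ([29.0, 192.0], [0.646, 0.608, 0.118]), ([473.0, 196.0], [0.633, -0.353, 0.087]), ([4.0, 255.0], [0.51, 0.648, 0.122]), ([79.0, 261.0], [0.502, 0.508, 0.078]), ([254.0, 245.0], [0.525, 0.125, 0.115]), ([202.0, 252.0], [0.513, 0.234, 0.115]), ([404.0, 254.0], [0.508, -0.196, 0.075])]
shaker 573 [ 0.3873 -0.0733  0.0927]
```

View pics/v9.png

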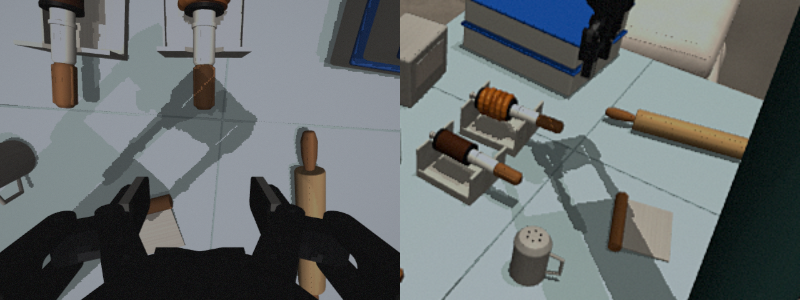

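Both views show the roller level in the stand, handle towards the robot, and the gripper clear. I'll hand it in.

```bash
python3 -c "
from workcell import order
print(order.finish_job())"
```

```text
the job is handed in; nothing more can be done
None
```

The cake's roller is lying in the empty stand, handle towards the robot, and the job was handed in at about 20 s of the 51 s allowed. It gave no verdict.

I gripped the handle and pulled the roller 26 mm straight out past the catch. After lifting it clear, I tilted the tool 3.5° to correct a sag at the shank end. I lowered it until the stand carried the weight, then opened the gripper gently and backed off.

**Last checks:**
- **Roller in the stand:** it lies level. The sleeve point is within about 1 mm along and across the front notch, and the axis is about 64 mm high (65 nominal). I did not measure the groove in the rear notch directly; I judged it from the level, straight sleeve.
- **Crust:** it looked intact in the pictures. Contact force on it could not be measured.
- **Other things:** the bare rollers and the shaker had not moved by more than 1 mm.
- **Gripper:** it was clear of everything at hand-in.

**Disagreements:** the top and wrist cameras differed by 1–3 mm on the stand's position, and I went with the wrist view. The wrist depth readings were also a little low and tilted, so I compared them with a reading taken while the sleeve was still in its rotisserie notch.

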